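# Strip a pipe strainer for cleaning

### The arm

A 6-joint arm with a two-finger parallel gripper is mounted at the origin on a cart in front of the work surface, level with it; the furniture and walls round the work are solid. World frame = base frame: x ahead of the robot, y to its left, z up, the work surface at z = 0. Lengths are in m, angles in rad, forces in N, time in s.
With the tool pointing down it reaches from about 0.35 to 0.975 m from the base axis. Payload 4.9 kg.
Tool frame: the origin (TCP) lies midway between the tips of the shut fingers; the grasp point (between the pads) lies 19 mm behind it; z points along the fingers, y is the line along which they close (so a half turn about z gives the same grasp; the last joint's range is limited). The gripper opens to 85 mm and grips with 20 to 120 N. Pads are 22 mm wide; open, the fingers measure 114 mm over their backs; the gripper's body (76 mm by 85 mm) begins 54 mm behind the grasp point. The pads swing forward as they close: fully open they stand 13 mm farther back than shut.
Start: joints at [-0.119, 0.053, 1.613, -0, 1.476, -0.119], TCP at [0.625, 0, 0.231] pointing down, gripper open.
Joint ranges: [-3.01, 3.01], [-1.01, 2.22], [0.06, 2.58], [-1.02, 4.17], [0.09, 2.62], [-3.14, 3.14]. Speed limits (rad/s): [2.57, 2.57, 3.14, 3.14, 3.14, 3.14].

### API

Orientations are given as a unit quaternion [w, x, y, z].
In Python, from plant import state, grab_frame, job_done, cut_out, place_of gives the robot as it stands.
- The arm moves only by the tool jog_arm, never from a script. Its argument "motion" is text: rows parted by semicolons, each of 7 numbers parted by spaces: the opening in per cent of the stroke, from 0 (shut) to 100 (fully open), then the shift along the tool's x, y, z as a fraction of full scale, then the turn, a rotation vector about the tool's x, y, z as a fraction of full scale. A call has exactly 5 rows; each row is the pose to reach, as a shift and turn from the pose commanded when the call began, along the tool's axes at that moment; what a row does not reach only later rows make up. Full scale, the value 1, is 50 cm for a shift and 1.5 rad for a turn. A row lasts 1/8 s, in which the tool goes at most 62.5 mm and 10.7 degrees, less where a joint would pass 70% of its speed; a pose out of reach is approached as far as the arm can. A call with a number of a shift or a turn outside -1 to 1 is refused whole. A call with a gripper value outside its range is refused whole. The fingers move at their own pace and stop on an object; the grip force is fixed at half the most. Time passes only in rows, so rows that repeat a pose let the fingers close, or fill a call up. It gives the time, the measured TCP pose, the force, the opening and the grip force at its end, in the units of the state.
- state(): the state, without advancing time (a new reading comes with each control period).
- grab_frame(name): name is "scene" or "side" or "wrist"; returns a dict with "color" (420x560x3 uint8, red, green, blue), "range_z" (420x560 float32, m along the optical axis (not along the pixel's ray), 0 where there is no reading), "intrinsics" (3x3 intrinsics, pixels), "world_from_camera" (4x4, takes a point from camera to world coordinates). Camera axes: x right, y up, looking along -z (the intrinsics and any distortion apply to the point x, -y, -z); pixel columns grow to the right and rows downward; lengths in m; the calibration is good to about 2 mm. The wrist camera is an equidistant fisheye: a pixel r from the principal point sees the ray r / f radians off the axis. A picture is of the moment at which its call begins.
- job_done(): hands the job in; it is judged then, once.
Trained networks look in the newest picture that a camera, given by its name, has taken for a name from the list of things; names that differ only in an ending like _2 or _b are one class to them, and where a whole thing is asked for, a point or a joint stands for the part that bears it (a point fixed in the world has none). Each returns a list of dicts, best first, with "p" (0 to 1); they miss things now and then, are a little off and sometimes report something else, mostly with a low value. They report only what shows in the picture. A call takes as long as a camera call.
- cut_out(camera, thing): "pixels" (420x560 bool, what is visible of it).
- place_of(camera, thing): "at" ([x, y, z] in m, in world coordinates, good to about 4 mm: a listed point, or the origin of a listed thing).
The state is a dict: "time": time; "joint_pos": joint angles; "joint_vel": joint speeds; "joint_efforts": joint torques, N m; "tool_pos": TCP position; "tool_rot": TCP orientation; "contact_force": force on the tool from outside, world axes, zero at the start; "ft_torque": the same for the moment, N m; "gripper_width": opening from 0.0 (shut) to 1.0 (fully open); "grasp_force": force on a finger pad.
Only numpy, scipy, OpenCV 4.12 (cv2) and the standard library are available. Lean on these libraries where they do the work, as an engineer would, in place of code of your own. Each camera call takes 0.05 s, during which the arm holds its last target. There are 200 camera calls.

### The job

Strip the blue pipe strainer on the bench: swing its clamp bar well clear of the cap (about a quarter turn, clockwise from above), lift the cap off and lay it knob up in the middle of the orange mat, then lift the basket out and stand it upright in the middle of the white tray. Set the cap and basket down rather than dropping them, and keep the basket level so that the bolt it has caught stays inside. Do not disturb the oil bottle, the screw box or the roll of black tape.

Things in the scene. Friction and masses are not known exactly. Their poses are not given: they have to be found in the camera images.
- strainer: Blue pipe strainer, fixed: foot 124 mm wide; pot 84 mm outside, 74 mm bore, its floor 16 mm and rim 84 mm above the bench; flange 108 mm wide, top 72 mm up, carries the cap. Pipe stubs reach 78 mm along its -x and +x, up to 60 mm high. A 14 mm post stands 68 mm from the middle at its -y, the far side. Origin: centre of the underside, on the bench; z up.
- strainer_seat (a point): Centre of the strainer at the height of the flange that the cap stands on, 72 mm above the bench.
- bar_hinge (a point): Upper end of the post: the vertical axis about which the clamp bar swings, 157 mm above the bench (level with the upper face of the bar).
- swing_bar (a joint): Angle of the dark steel clamp bar (16 mm wide, 149 to 157 mm above the bench). 0: across the cap, along the strainer's +y, 3 mm above the knob, so the cap cannot lift. Grows to 2.0 rad clockwise from above, the free end going from the robot's side round to the left; at 1.57 it points along the strainer's +x; clear beyond 1.2. Stays where left; under 1 N at the pin moves it.
- bar_pin (a point): Centre of the top of the red upright pin at the free end of the clamp bar, 136 mm from the hinge axis: 14 mm diameter, 30 mm tall, its top 187 mm above the bench. It is round, so it may turn between the fingers while the bar swings.
- cap: Loose pale aluminium cap, an upside-down cup: 100 mm outside, 90 mm inside, 54 mm tall, plus a round black knob (30 mm diameter, 20 mm tall) on top; 0.17 to 0.35 kg. Stands on the strainer's flange round the pot's neck with 3 mm play, hiding the basket; rises 45 mm to clear the basket. Origin: centre of the skirt's lower edge; z up.
- cap_knob (a point): Centre of the top of the cap's knob, 74 mm above the cap's origin.
- basket: Loose steel basket standing on the pot's floor with 5 mm play, hidden under the cap at first: open cup 64 mm outside, 58 mm inside, 55 mm tall, floor 3 mm; two thin uprights carry a yellow grip bar above it. 0.15 to 0.31 kg. Rises 70 mm to leave the pot. Origin: centre of the underside; x across the grip bar, y along it, z up.
- basket_grip (a point): Centre of the yellow grip bar: 10 mm wide (basket x), 52 mm long (basket y), 10 mm tall, 92 mm above the basket's origin, so 108 mm above the bench while the basket is in the strainer (24 mm above the pot's rim).
- bolt_2: Steel bolt, 15 x 36 mm, loose inside the basket, at first standing on its head on the basket's floor. Origin: centre of the underside of its head.
- mat: Orange ribbed mat for the cap, fixed, 115 x 115 x 4 mm. Origin: centre of the underside. Mat and tray lie side by side in front of the strainer, either way round.
- tray: White shallow open tray for the basket, fixed, 115 x 115 mm outside, 22 mm high, walls 4 mm, floor 4 mm thick. Origin: centre of the underside.
- oiler: Bystander: small brown dropper oil bottle with a black top, 34 mm diameter, 102 mm tall, at the left between the mat or tray and a bin. Tall cartons (to about 0.35 m) stand on and behind that bin, left of y = 0.25 m: pass them on the robot side or above. Origin: centre of the underside.
- screw_box: Bystander: card box of screws, green and buff, 44 x 60 x 38 mm, at the right, in front of an open tub 130 mm high. Origin: centre of the underside.
- black_tape: Bystander: roll of black tape lying flat, 62 x 64 x 20 mm, behind the strainer. Origin: centre of the underside.

How it is judged:
By the outcome, as a careful person would: the job done as asked, in the order asked, and still so for the second after the job is handed in, with the robot touching nothing.
It also fails if it takes over 72 s, if anything falls off the work surface, if the arm or the gripper's body presses on something with over 40 N, if the wrist force passes 120 N, or if a joint passes its speed limit or range.

## Working session

There is one attempt and no reset: what is moved stays moved. The work goes in short steps, Python scripts to look and compute and a tool call to move; the robot and the scene stay as the last step left them, time stands still between calls to the robot, and variables do not carry over. Pictures are saved under pics/ and viewed, at most 10 in all, crops included, and the job is handed in when it is done.

Besides the shell and the picture viewer there is one more tool, called after ">>>" as name(argument=value, ...) on one line, values as JSON. jog_arm: Moves the arm, as the interface text tells. Shift numbers are shares of 50 cm and turn numbers shares of 1.5 rad, none past 1 either way. Its arguments: {"type":"object","properties":{"motion":{"type":"string"}},"required":["motion"]}

```bash
mkdir -p pics
python3 - <<'E'
from plant import *
import cv2,numpy as np
s=state();print({k:np.round(v,3).tolist() for k,v in s.items()})
ims=[]
for c in("scene","side"):
    f=grab_frame(c);ims.append(f["color"][:,:,::-1])
    print(c,np.round(f["world_from_camera"],2).tolist())
    for t in("strainer","strainer_seat","bar_hinge","bar_pin","cap_knob","cap","mat","tray","oiler","screw_box","black_tape","basket_grip"):
        print(t,[(np.round(d["at"],3).tolist(),round(d["p"],2)) for d in place_of(c,t)[:2]])
im=np.hstack(ims);cv2.imwrite("pics/a.png",cv2.resize(im,(800,300)))
cv2.imwrite("pics/b.png",ims[0])
E
```

```text
{'time': 0.0, 'joint_pos': [-0.119, 0.053, 1.614, 0.0, 1.476, -0.119], 'joint_vel': [0.001, 0.0, 0.001, -0.002, -0.003, -0.0], 'joint_efforts': [0.0, -39.367, -37.018, -0.0, 0.007, -0.0], 'tool_pos': [0.624, 0.0, 0.23], 'tool_rot': [-0.001, 0.707, 0.707, -0.001], 'contact_force': [-0.357, -0.151, -0.32], 'ft_torque': [0.027, 0.034, 0.019], 'grasp_force': 0.0, 'gripper_width': 0.998}
scene [[0.79, 0.25, -0.56, -0.06], [-0.61, 0.3, -0.73, -0.85], [-0.01, 0.92, 0.39, 0.58], [0.0, 0.0, 0.0, 1.0]]
strainer [([0.581, -0.039, -0.006], 0.65)]
strainer_seat [([0.579, -0.04, 0.072], 0.92)]
bar_hinge [([0.641, -0.049, 0.152], 0.57)]
bar_pin [([0.516, -0.009, 0.188], 0.72)]
cap_knob [([0.577, -0.038, 0.141], 0.95), ([0.437, -0.079, -0.001], 0.36)]
cap [([0.579, -0.038, 0.072], 0.94)]
mat [([0.438, -0.076, -0.001], 0.97), ([0.515, -0.007, 0.186], 0.48)]
tray [([0.487, 0.092, -0.001], 0.58), ([0.553, 0.225, 0.002], 0.47)]
oiler [([0.549, 0.226, 0.001], 0.89), ([0.58, -0.04, 0.144], 0.25)]
screw_box [([0.426, -0.262, -0.0], 0.77), ([0.575, -0.037, 0.073], 0.51)]
black_tape [([0.733, -0.034, -0.0], 0.9)]
basket_grip [([0.732, -0.038, -0.002], 0.56)]
side [[0.06, -0.45, 0.89, 1.37], [1.0, 0.04, -0.05, -0.07], [-0.01, 0.89, 0.45, 0.54], [0.0, 0.0, 0.0, 1.0]]
strainer [([0.579, -0.035, -0.001], 0.72)]
strainer_seat [([0.582, -0.04, 0.073], 0.74), ([0.732, -0.033, 0.0], 0.73)]
bar_hinge [([0.646, -0.052, 0.163], 0.63)]
bar_pin [([0.512, -0.009, 0.188], 0.81)]
cap_knob [([0.576, -0.036, 0.144], 0.81), ([0.645, -0.051, 0.163], 0.22)]
cap [([0.435, -0.078, 0.0], 0.72), ([0.578, -0.038, 0.069], 0.69)]
mat [([0.438, -0.079, 0.001], 0.75)]
tray [([0.489, 0.09, -0.001], 0.58), ([0.576, -0.035, 0.003], 0.54)]
oiler [([0.579, -0.04, 0.073], 0.67), ([0.438, -0.081, 0.0], 0.21)]
screw_box [([0.425, -0.264, 0.002], 0.48)]
black_tape [([0.733, -0.031, -0.0], 0.69)]
basket_grip []
```

View pics/a.png

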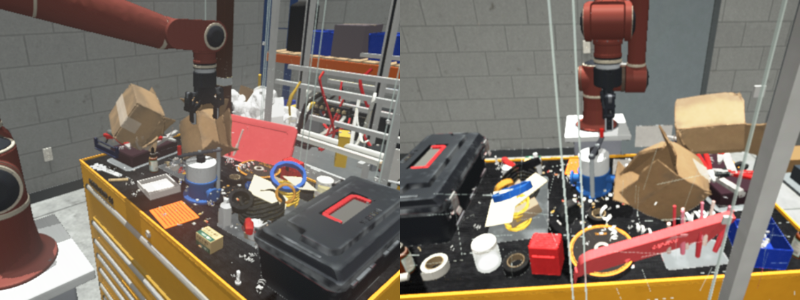

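View pics/b.png

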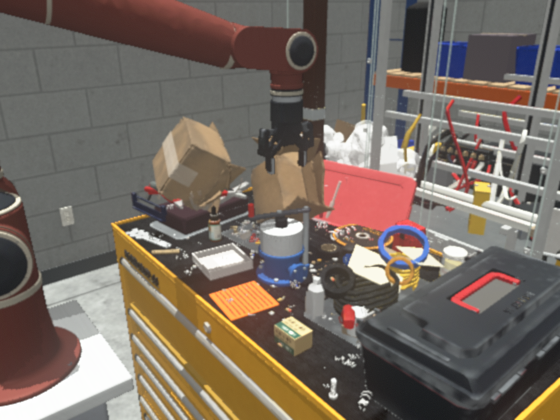

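The pictures show the strainer under the gripper (scene about 282,255), mat (243,300) and tray (222,260) in front of it, oil bottle (215,222) and screw box (293,335). Next I refine the pin, hinge and knob with depth.

```bash
cat > h.py <<'E'
from plant import *
import numpy as np, cv2
from scipy.spatial.transform import Rotation as R
def cloud(cam,thing):
    f=grab_frame(cam);d=cut_out(cam,thing)
    if not d: return np.zeros((0,3)),0
    m=d[0]["pixels"]&(f["range_z"]>0);v,u=np.nonzero(m);z=f["range_z"][m];K=f["intrinsics"]
    x=(u-K[0,2])/K[0,0];y=(v-K[1,2])/K[1,1]
    if cam=="wrist":
        r=np.hypot(x,y);k=np.tan(r)/np.maximum(r,1e-9);x=x*k;y=y*k
    P=np.c_[x*z,-y*z,-z,np.ones_like(z)]
    return (P@f["world_from_camera"].T)[:,:3],d[0]["p"]
def rel(p,yaw=None):
    """shift (fraction) to world TCP p and rotvec to tool-down pose with closing direction yaw(deg)"""
    s=state();q=s["tool_rot"];r=R.from_quat([q[1],q[2],q[3],q[0]])
    out=[np.round(r.inv().apply(np.array(p)-s["tool_pos"])/.5,4)]
    if yaw is not None:
        c=[]
        for a in(yaw,yaw+180):
            a=np.radians(a);y=np.array([np.cos(a),np.sin(a),0]);z=np.array([0,0,-1.])
            c.append((r.inv()*R.from_matrix(np.c_[np.cross(y,z),y,z])).as_rotvec()/1.5)
        out.append(np.round(min(c,key=np.linalg.norm),4))
    return out
E
python3 - <<'E'
from h import *
for c in("scene","side","wrist"):
    for t in("bar_pin","cap_knob","bar_hinge","cap","mat","tray"):
        P,p=cloud(c,t)
        if len(P):
            m=np.median(P,0);lo,hi=np.percentile(P,[5,95],axis=0)
            print(c,t,round(p,2),len(P),m.round(3),lo.round(3),hi.round(3))
    for t in("bar_pin","cap_knob","bar_hinge","swing_bar"):
        print(c,t,[(np.round(d["at"],3).tolist(),round(d["p"],2)) for d in place_of(c,t)[:2]])
    if c=="wrist": cv2.imwrite("pics/w0.png",grab_frame(c)["color"][:,:,::-1])
E
```

```text
scene bar_pin 0.75 410 [ 0.567 -0.028  0.156] [ 0.507 -0.054  0.148] [ 0.648 -0.007  0.179]
scene cap_knob 0.69 1546 [ 0.558 -0.063  0.115] [ 0.527 -0.088  0.074] [ 0.61  -0.008  0.138]
scene bar_hinge 0.9 2002 [ 0.554 -0.056  0.047] [ 0.515 -0.117  0.007] [ 0.642 -0.011  0.158]
scene cap 0.57 1462 [ 0.557 -0.064  0.116] [ 0.527 -0.088  0.077] [ 0.606 -0.016  0.138]
scene mat 0.91 1603 [ 0.432 -0.084  0.003] [ 0.383 -0.135  0.001] [ 0.486 -0.027  0.005]
scene tray 0.9 1459 [0.488 0.093 0.006] [0.428 0.03  0.001] [0.543 0.148 0.021]
scene bar_pin [([0.517, -0.008, 0.188], 0.77)]
scene cap_knob [([0.58, -0.038, 0.142], 0.91)]
scene bar_hinge [([0.643, -0.048, 0.157], 0.67), ([0.582, -0.039, -0.006], 0.49)]Traceback (most recent call last):
  File "<stdin>", line 9, in <module>
ValueError: it knows: bar_hinge, bar_pin, basket, basket_grip, black_tape, bolt, cap, cap_knob, mat, oiler, screw_box, strainer, strainer_seat, tray
```

>>> jog_arm(motion="45 -0.018 -0.22 -0.02 0 0 -0.85; 45 -0.018 -0.22 -0.02 0 0 -0.85; 45 -0.018 -0.22 -0.02 0 0 -0.85; 45 -0.018 -0.22 -0.02 0 0 -0.85; 45 -0.018 -0.22 -0.02 0 0 -0.85")

```text
time: 2.68
tool_pos: [0.5148, -0.009, 0.2415]
tool_rot: [0.0, 0.308, 0.951, 0.0]
contact_force: [0.3, -0.0, 0.2]
gripper_width: 0.454
grasp_force: 0.0
```

Run:
```python
from h import *
print(rel([.515,-.009,.235],72.5))
for c in("scene","side","wrist"):
    f=grab_frame(c)
    for t in("bar_pin","cap_knob","bar_hinge"):
        print(c,t,[(np.round(d["at"],3).tolist(),round(d["p"],2)) for d in place_of(c,t)[:1]])
cv2.imwrite("pics/w0.png",f["color"][:,:,::-1])
```

```text
[array([-0.0002,  0.0002,  0.0131]), array([ 1.000e-04,  3.000e-04, -2.145e-01])]
scene bar_pin [([0.515, -0.008, 0.183], 0.85)]
scene cap_knob [([0.579, -0.037, 0.142], 0.91)]
scene bar_hinge [([0.64, -0.05, 0.154], 0.89)]
side bar_pin [([0.512, -0.01, 0.187], 0.52)]
side cap_knob [([0.579, -0.038, 0.143], 0.71)]
side bar_hinge []
wrist bar_pin [([0.516, -0.008, 0.187], 0.91)]
wrist cap_knob [([0.579, -0.038, 0.147], 0.8)]
wrist bar_hinge [([0.646, -0.048, 0.158], 0.97)]
```

View pics/w0.png

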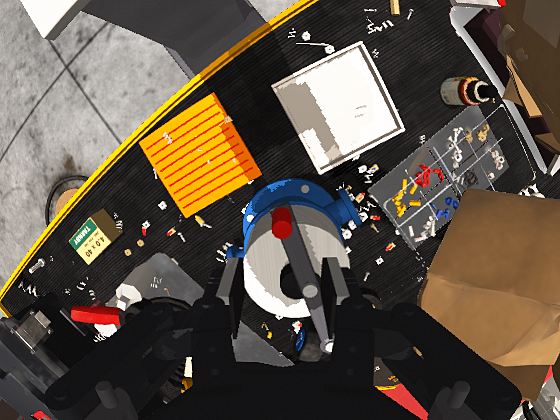

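Wrist view: red pin at (282,220), bar running to the hinge at (325,345), knob at (298,278); all agree with the measured points.

>>> jog_arm(motion="45 0 0 0.03 0 0 -0.12; 45 0 0 0.03 0 0 -0.2145; 45 0 0 0.08 0 0 -0.2145; 45 0 0 0.153 0 0 -0.2145; 45 0 0 0.153 0 0 -0.2145")

```text
time: 3.9
tool_pos: [0.5127, -0.0086, 0.1615]
tool_rot: [-0.003, 0.155, 0.988, 0.0]
contact_force: [0.1, 0.1, -0.2]
gripper_width: 0.453
grasp_force: 0.0
```

Run:
```python
from h import *
h=np.array([.645,-.049])
for a in np.linspace(162.5,72,11)[1:]:
    r=np.radians(a);p=h+.137*np.array([np.cos(r),np.sin(r)])
    print(round(a,1),*rel([*p,.165],a-90))
```

```text
153.4 [-0.0058  0.0457 -0.0071] [-0.001  -0.0045  0.1011]
144.4 [-0.0157  0.0878 -0.0072] [-0.0014 -0.0045  0.2064]
135.4 [-0.0321  0.1278 -0.0074] [-0.0018 -0.0044  0.3117]
126.3 [-0.0545  0.1648 -0.0076] [-0.0021 -0.0042  0.417 ]
117.2 [-0.0825  0.1977 -0.0078] [-0.0025 -0.0041  0.5223]
108.2 [-0.1154  0.2258 -0.0081] [-0.0028 -0.0039  0.6276]
99.1 [-0.1522  0.2484 -0.0083] [-0.0032 -0.0037  0.7329]
90.1 [-0.1921  0.265  -0.0086] [-0.0035 -0.0035  0.8382]
81.0 [-0.2342  0.275  -0.0089] [-0.0038 -0.0033  0.9435]
72.0 [-0.2773  0.2783 -0.0092] [ 0.0031 -0.0042 -1.0456]
```

>>> jog_arm(motion="45 -0.006 0.045 -0.005 0 0 0.101; 45 -0.016 0.087 -0.005 0 0 0.206; 45 -0.032 0.127 -0.005 0 0 0.312; 45 -0.054 0.164 -0.005 0 0 0.417; 45 -0.082 0.197 -0.005 0 0 0.522")

```text
time: 4.53
tool_pos: [0.5854, 0.0727, 0.1694]
tool_rot: [0.001, 0.522, 0.853, 0.0]
contact_force: [-1.4, -1.0, 0.3]
gripper_width: 0.448
grasp_force: 0.4
```

Run:
```python
from h import *
h=np.array([.645,-.049])
for a in np.linspace(117,70,6)[1:]:
    r=np.radians(a);p=h+.137*np.array([np.cos(r),np.sin(r)])
    print(round(a,1),*rel([*p,.165],a-90))
grab_frame("wrist")
for t in("bar_pin","bar_hinge"):
        print(t,[(np.round(d["at"],3).tolist(),round(d["p"],2)) for d in place_of("wrist",t)[:1]])
```

```text
107.6 [-0.0007  0.0404  0.0089] [0.0011 0.0007 0.1094]
98.2 [-0.0116  0.084   0.009 ] [0.0011 0.0006 0.2188]
88.8 [-0.0295  0.1252  0.009 ] [0.0012 0.0005 0.3282]
79.4 [-0.0539  0.1629  0.0091] [1.200e-03 4.000e-04 4.375e-01]
70.0 [-0.0841  0.1961  0.0092] [1.300e-03 3.000e-04 5.469e-01]
bar_pin [([0.574, 0.071, 0.189], 0.62)]
bar_hinge []
```

>>> jog_arm(motion="45 -0.001 0.04 0.004 0 0 0.109; 45 -0.012 0.084 0.006 0 0 0.219; 45 -0.03 0.125 0.006 0 0 0.328; 45 -0.054 0.163 0.006 0 0 0.437; 45 -0.084 0.196 0.006 0 0 0.547")

```text
time: 5.3
tool_pos: [0.6907, 0.0795, 0.1652]
tool_rot: [-0.0, 0.819, 0.574, -0.0]
contact_force: [-0.2, -0.2, -0.6]
gripper_width: 0.45
grasp_force: 0.4
```

Run:
```python
from h import *
for c in("wrist","scene","side"):
  grab_frame(c)
  for t in("bar_pin","bar_hinge","cap_knob"):
        print(c,t,[(np.round(d["at"],3).tolist(),round(d["p"],2)) for d in place_of(c,t)[:1]])
```

```text
wrist bar_pin [([0.682, 0.086, 0.189], 0.87)]
wrist bar_hinge []
wrist cap_knob []
scene bar_pin [([0.683, 0.082, 0.184], 0.61)]
scene bar_hinge [([0.642, -0.047, 0.152], 0.85)]
scene cap_knob [([0.58, -0.036, 0.143], 0.75)]
side bar_pin []
side bar_hinge [([0.644, -0.055, 0.159], 0.89)]
side cap_knob [([0.577, -0.037, 0.145], 0.93)]
```

>>> jog_arm(motion="55 0 0 -0.08 0 0 0; 60 0 0 -0.16 0 0 0; 70 0 0 -0.16 0 0 0; 70 0 0 -0.16 0 0 0; 70 0 0 -0.16 0 0 0")

```text
time: 6.52
tool_pos: [0.6896, 0.0798, 0.2419]
tool_rot: [-0.001, 0.818, 0.576, -0.001]
contact_force: [0.7, 0.2, -0.8]
gripper_width: 0.7
grasp_force: 0.0
```

Run:
```python
from h import *
print(state()["tool_pos"],rel([.579,-.0375,.225],0))
```

```text
[0.68958595 0.07980841 0.24192432] [array([-0.2954, -0.1289,  0.0346]), array([-0.0023,  0.0004, -0.2294])]
```

>>> jog_arm(motion="70 -0.1 -0.045 0 0 0 -0.08; 70 -0.2 -0.09 0 0 0 -0.16; 70 -0.295 -0.129 0.02 0 0 -0.23; 70 -0.295 -0.129 0.034 0 0 -0.23; 70 -0.295 -0.129 0.034 0 0 -0.23")

```text
time: 7.15
tool_pos: [0.5794, -0.037, 0.2256]
tool_rot: [-0.001, 0.707, 0.707, -0.001]
contact_force: [0.5, 0.4, -0.6]
gripper_width: 0.699
grasp_force: 0.0
```

Run:
```python
from h import *
f=grab_frame("wrist")
for t in("bar_pin","bar_hinge","cap_knob","mat","tray","cap"):
        print(t,[(np.round(d["at"],3).tolist(),round(d["p"],2)) for d in place_of("wrist",t)[:1]])
print(rel([.579,-.0375,.126],0))
cv2.imwrite("pics/w1.png",f["color"][:,:,::-1])
```

```text
bar_pin [([0.682, 0.082, 0.184], 0.77)]
bar_hinge [([0.646, -0.048, 0.162], 0.97)]
cap_knob [([0.576, -0.039, 0.146], 0.72)]
mat [([0.44, -0.076, 0.001], 0.86)]
tray [([0.49, 0.09, -0.002], 0.69)]
cap [([0.575, -0.036, 0.07], 0.85)]
[array([-0.0014, -0.0033,  0.2032]), array([0.0003, 0.    , 0.0011])]
```

View pics/w1.png

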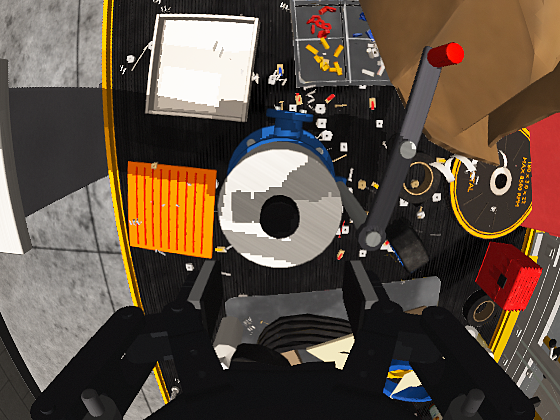

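The bar now points away to the left, clear of the cap (pin at 445,52). The knob (280,215) sits midway between the fingers. I descend and close.

>>> jog_arm(motion="70 -0.002 -0.004 0.1 0 0 0; 70 -0.002 -0.004 0.16 0 0 0; 70 -0.002 -0.004 0.2 0 0 0; 70 -0.002 -0.004 0.2 0 0 0; 70 -0.002 -0.004 0.2 0 0 0")

```text
time: 8.12
tool_pos: [0.5792, -0.0384, 0.129]
tool_rot: [0.001, 0.707, 0.707, 0.001]
contact_force: [0.4, -0.5, 0.4]
gripper_width: 0.695
grasp_force: 0.0
```

>>> jog_arm(motion="20 0 0 0 0 0 0; 20 0 0 0 0 0 0; 20 0 0 0 0 0 0; 20 0 0 0 0 0 0; 20 0 0 0 0 0 0")

```text
time: 8.75
tool_pos: [0.5791, -0.0385, 0.1291]
tool_rot: [0.001, 0.707, 0.707, 0.001]
contact_force: [-0.8, -0.3, 5.5]
gripper_width: 0.325
grasp_force: 59.8
```

>>> jog_arm(motion="20 0 0 -0.03 0 0 0; 20 0 0 -0.07 0 0 0; 20 0 0 -0.12 0 0 0; 20 0 0 -0.17 0 0 0; 20 0 0 -0.2 0 0 0")

```text
time: 9.38
tool_pos: [0.5787, -0.0384, 0.23]
tool_rot: [0.001, 0.707, 0.707, 0.001]
contact_force: [0.6, -0.0, -2.5]
gripper_width: 0.327
grasp_force: 59.5
```

Run:
```python
from h import *
for c in("scene","side"):
  f=grab_frame(c)
  for t in("cap_knob","cap","basket_grip","mat","tray"):
        print(c,t,[(np.round(d["at"],3).tolist(),round(d["p"],2)) for d in place_of(c,t)[:2]])
print(rel([.438,-.0775,.22],0))
```

```text
scene cap_knob [([0.584, -0.039, 0.243], 0.85)]
scene cap [([0.579, -0.04, 0.172], 0.87)]
scene basket_grip [([0.578, -0.038, 0.11], 0.57)]
scene mat [([0.437, -0.079, -0.002], 0.92)]
scene tray [([0.485, 0.089, -0.003], 0.78)]
side cap_knob [([0.576, -0.037, 0.241], 0.77)]
side cap [([0.581, -0.038, 0.169], 0.6)]
side basket_grip [([0.574, -0.038, 0.113], 0.43)]
side mat [([0.438, -0.079, -0.001], 0.71), ([0.648, -0.052, 0.159], 0.32)]
side tray [([0.492, 0.092, 0.002], 0.61)]
[array([-0.0783, -0.2797,  0.0137]), array([-0.0006, -0.0001,  0.0005])]
```

>>> jog_arm(motion="20 -0.015 -0.06 0 0 0 0; 20 -0.04 -0.14 0 0 0 0; 20 -0.06 -0.22 0 0 0 0; 20 -0.079 -0.281 0.02 0 0 0; 20 -0.079 -0.281 0.05 0 0 0")

```text
time: 10.6
tool_pos: [0.4369, -0.0784, 0.2025]
tool_rot: [0.001, 0.707, 0.707, 0.0]
contact_force: [0.3, -0.2, -1.5]
gripper_width: 0.325
grasp_force: 59.9
```

>>> jog_arm(motion="20 0 0 0.07 0 0 0; 20 0 0 0.14 0 0 0; 20 0 0 0.2 0 0 0; 20 0 0 0.24 0 0 0; 20 0 0 0.26 0 0 0")

```text
time: 11.22
tool_pos: [0.4371, -0.0774, 0.0706]
tool_rot: [-0.001, 0.707, 0.707, -0.0]
contact_force: [-1.1, 0.2, -1.8]
gripper_width: 0.326
grasp_force: 59.8
```

Run:
```python
from h import *
for c in("scene","side"):
  f=grab_frame(c)
  for t in("cap","mat"):
        print(c,t,[(np.round(d["at"],3).tolist(),round(d["p"],2)) for d in place_of(c,t)[:2]])
print(rel([.438,-.0775,.061],0),state()["tool_pos"])
```

```text
scene cap [([0.434, -0.079, 0.014], 0.94)]
scene mat [([0.576, -0.041, 0.07], 0.25)]
side cap []
side mat [([0.437, -0.08, -0.001], 0.48)]
[array([ 0.0014, -0.0012,  0.025 ]), array([0.0014, 0.0005, 0.0005])] [ 0.43858028 -0.07817152  0.07351189]
```

>>> jog_arm(motion="20 0 0 0.006 0 0 0; 20 0 0 0.012 0 0 0; 20 0 0 0.017 0 0 0; 20 0 0 0.021 0 0 0; 20 0 0 0.021 0 0 0")

```text
time: 12.15
tool_pos: [0.4374, -0.0778, 0.0615]
tool_rot: [-0.0, 0.707, 0.707, -0.0]
contact_force: [-0.8, -1.4, -1.5]
gripper_width: 0.322
grasp_force: 59.9
```

>>> jog_arm(motion="20 0 0 0.001 0 0 0; 20 0 0 0.002 0 0 0; 20 0 0 0.003 0 0 0; 20 0 0 0.004 0 0 0; 20 0 0 0.004 0 0 0")

```text
time: 12.78
tool_pos: [0.4379, -0.078, 0.0611]
tool_rot: [-0.0, 0.707, 0.707, -0.0]
contact_force: [-4.9, 1.2, 7.9]
gripper_width: 0.327
grasp_force: 60.9
```

Contact. Release and rise.

>>> jog_arm(motion="35 0 0 0 0 0 0; 50 0 0 0 0 0 0; 70 0 0 0 0 0 0; 70 0 0 0 0 0 0; 70 0 0 0 0 0 0")

```text
time: 13.4
tool_pos: [0.4376, -0.0779, 0.0597]
tool_rot: [-0.0, 0.707, 0.707, 0.0]
contact_force: [0.6, -1.0, 0.2]
gripper_width: 0.7
grasp_force: 0.0
```

>>> jog_arm(motion="70 0 0 -0.04 0 0 0; 70 0 0 -0.12 0 0 0; 70 0 0 -0.22 0 0 0; 70 0 0 -0.32 0 0 0; 70 0 0.06 -0.38 0 0 0")

```text
time: 14.02
tool_pos: [0.4682, -0.0782, 0.2535]
tool_rot: [0.002, 0.707, 0.707, 0.001]
contact_force: [-0.7, -0.4, 0.2]
gripper_width: 0.699
grasp_force: 0.0
```

Run:
```python
from h import *
for c in("scene","side","wrist"):
  f=grab_frame(c)
  for t in("cap","mat","basket_grip","basket","tray"):
        print(c,t,[(np.round(d["at"],3).tolist(),round(d["p"],2)) for d in place_of(c,t)[:2]])
  P,p=cloud(c,"basket_grip")
  if len(P):
    Q=P[(abs(P[:,2]-.112)<.012)]; print(len(P),len(Q))
    if len(Q)>5:
      m=Q.mean(0);w,V=np.linalg.eigh(np.cov((Q-m)[:,:2].T));print(m.round(3),np.sqrt(w).round(4),np.degrees(np.arctan2(V[1,1],V[0,1])).round(1))
cv2.imwrite("pics/w2.png",f["color"][:,:,::-1])
print(rel([.5775,-.038,.25],0),state()["tool_pos"])
```

```text
scene cap [([0.439, -0.081, 0.002], 0.58)]
scene mat [([0.437, -0.076, -0.001], 0.58), ([0.685, 0.086, 0.185], 0.27)]
scene basket_grip [([0.574, -0.039, 0.106], 0.52), ([0.436, -0.076, -0.001], 0.42)]
scene basket [([0.487, 0.089, -0.001], 0.4)]
scene tray [([0.488, 0.09, -0.003], 0.65)]
262 87
[ 0.573 -0.043  0.109] [0.0025 0.0157] -169.3
side cap [([0.442, -0.078, 0.002], 0.97)]
side mat [([0.575, -0.038, 0.114], 0.75)]
side basket_grip [([0.574, -0.04, 0.115], 0.44)]
side basket []
side tray [([0.575, -0.038, 0.111], 0.51), ([0.489, 0.093, -0.002], 0.44)]
126 28
[ 0.602 -0.035  0.108] [0.0023 0.004 ] 178.7
wrist cap [([0.436, -0.073, 0.002], 0.61)]
wrist mat [([0.442, -0.082, 0.077], 0.57)]
wrist basket_grip [([0.573, -0.038, 0.11], 0.63)]
wrist basket [([0.578, -0.045, 0.013], 0.73)]
wrist tray [([0.49, 0.09, -0.002], 0.84)]
2824 684
[ 0.573 -0.04   0.112] [0.003  0.0161] -169.2
[array([ 0.0795,  0.2199, -0.0004]), array([-0.    , -0.    ,  0.0005])] [ 0.46757913 -0.07785634  0.24981197]
```

View pics/w2.png

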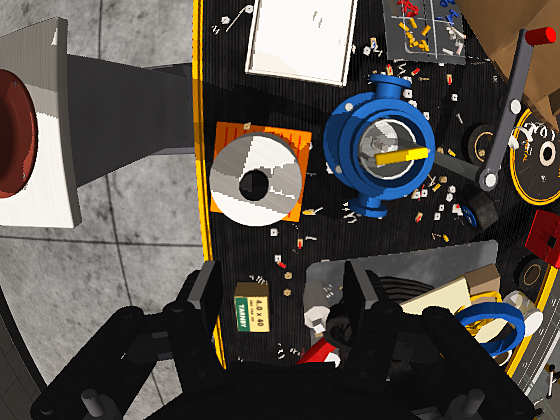

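Wrist view: cap sits knob up on the mat (255,180). The open strainer shows the yellow grip bar from (375,160) to (428,153), matching the measured direction of about 11°.

>>> jog_arm(motion="45 0.02 0.06 0 0 0 0.12; 45 0.04 0.12 0 0 0 0.24; 45 0.06 0.17 0 0 0 0.36; 45 0.078 0.213 0 0 0 0.48; 45 0.078 0.213 0 0 0 0.6")

```text
time: 15.85
tool_pos: [0.5751, -0.0382, 0.2494]
tool_rot: [-0.0, 0.945, 0.327, -0.0]
contact_force: [0.7, 0.4, -0.4]
gripper_width: 0.446
grasp_force: 0.0
```

>>> jog_arm(motion="45 0 0 0.02 0 0 0.12; 45 0 0 0.05 0 0 0.24; 45 0 0 0.08 0 0 0.323; 45 0 0 0.1 0 0 0.323; 45 0 0 0.1 0 0 0.323")

```text
time: 16.48
tool_pos: [0.5735, -0.0387, 0.1988]
tool_rot: [-0.0, 0.996, 0.094, -0.001]
contact_force: [-0.6, 0.4, 0.4]
gripper_width: 0.449
grasp_force: 0.0
```

Run:
```python
from h import *
f=grab_frame("wrist")
for t in("basket_grip","basket","tray","bolt"):
  print(t,[(np.round(d["at"],3).tolist(),round(d["p"],2)) for d in place_of("wrist",t)[:2]])
print(rel([.574,-.039,.094],100.7),state()["tool_pos"])
cv2.imwrite("pics/w3.png",f["color"][:,:,::-1])
```

```text
basket_grip [([0.577, -0.033, 0.107], 0.92)]
basket [([0.576, -0.044, 0.014], 0.74)]
tray [([0.491, 0.089, -0.005], 0.94), ([0.738, -0.034, 0.001], 0.55)]
bolt []
[array([-1.400e-03, -1.000e-04,  2.135e-01]), array([ 0.0004, -0.0009,  0.0005])] [ 0.57452238 -0.03889454  0.20075634]
```

View pics/w3.png

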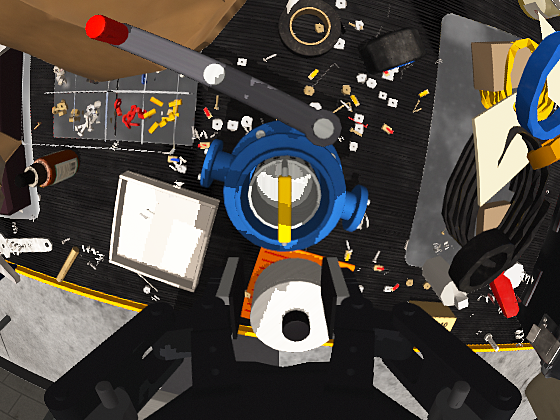

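The grip bar runs vertically at column 285, parallel to and midway between the fingers. I descend and grip.

>>> jog_arm(motion="45 0 0 0.08 0 0 0; 45 0 0 0.14 0 0 0; 45 0 0 0.18 0 0 0; 45 0 0 0.205 0 0 0; 45 0 0 0.213 0 0 0")

```text
time: 17.35
tool_pos: [0.5742, -0.0388, 0.0931]
tool_rot: [-0.0, 0.996, 0.093, -0.0]
contact_force: [0.1, -0.5, 0.1]
gripper_width: 0.451
grasp_force: 0.0
```

>>> jog_arm(motion="30 0 0 0 0 0 0; 0 0 0 0 0 0 0; 0 0 0 0 0 0 0; 0 0 0 0 0 0 0; 0 0 0 0 0 0 0")

```text
time: 17.98
tool_pos: [0.575, -0.0393, 0.0946]
tool_rot: [0.001, 0.996, 0.093, 0.001]
contact_force: [-0.3, -2.2, 4.4]
gripper_width: 0.101
grasp_force: 60.0
```

>>> jog_arm(motion="0 0 0 -0.02 0 0 0; 0 0 0 -0.05 0 0 0; 0 0 0 -0.09 0 0 0; 0 0 0 -0.13 0 0 0; 0 0 0 -0.16 0 0 0")

```text
time: 18.6
tool_pos: [0.5747, -0.0389, 0.1757]
tool_rot: [0.0, 0.996, 0.093, 0.001]
contact_force: [0.3, 0.5, -3.5]
gripper_width: 0.102
grasp_force: 59.0
```

>>> jog_arm(motion="0 0 0 -0.02 0 0 0; 0 0 0 -0.04 0 0 0; 0 0 0 -0.05 0 0 0; 0 0 0 -0.05 0 0 0; 0 0 0 -0.05 0 0 0")

```text
time: 19.23
tool_pos: [0.5737, -0.0387, 0.1976]
tool_rot: [-0.0, 0.996, 0.093, -0.001]
contact_force: [-0.1, 0.3, -3.2]
gripper_width: 0.096
grasp_force: 59.0
```

Run:
```python
from h import *
ims=[]
for c in("scene","side"):
  f=grab_frame(c);ims.append(f["color"][:,:,::-1])
  for t in("basket_grip","basket","tray","bolt","cap"):
    print(c,t,[(np.round(d["at"],3).tolist(),round(d["p"],2)) for d in place_of(c,t)[:2]])
print(rel([.4885,.0905,.2],100.7),state()["tool_pos"])
cv2.imwrite("pics/c.png",np.hstack([cv2.resize(ims[0][120:330,150:430],(400,300)),cv2.resize(ims[1][120:330,150:430],(400,300))]))
```

```text
scene basket_grip [([0.578, -0.036, 0.212], 0.87), ([0.582, -0.04, -0.001], 0.25)]
scene basket []
scene tray [([0.486, 0.089, -0.004], 0.62)]
scene bolt []
scene cap [([0.437, -0.08, 0.003], 0.69)]
side basket_grip [([0.573, -0.038, 0.218], 0.75), ([0.44, -0.079, 0.007], 0.74)]
side basket [([0.576, -0.04, 0.117], 0.62)]
side tray [([0.491, 0.089, -0.001], 0.48)]
side bolt []
side cap [([0.426, -0.264, 0.003], 0.68), ([0.735, -0.032, -0.001], 0.67)]
[array([-0.1201, -0.2859, -0.0034]), array([ 0.    , -0.    ,  0.0002])] [ 0.57406668 -0.03877777  0.19832548]
```

View pics/c.png

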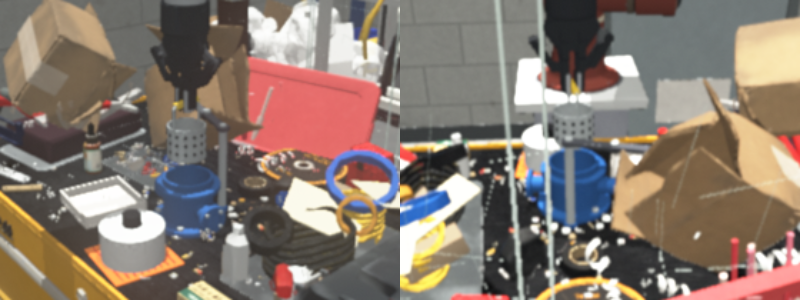

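Basket hangs level under the gripper (left crop 187,140; right crop 573,122). I carry it to the tray.

>>> jog_arm(motion="0 -0.01 -0.025 0 0 0 0; 0 -0.03 -0.07 0 0 0 0; 0 -0.055 -0.13 0 0 0 0; 0 -0.08 -0.19 0 0 0 0; 0 -0.1 -0.24 0 0 0 0")

```text
time: 20.45
tool_pos: [0.5007, 0.072, 0.1982]
tool_rot: [-0.0, 0.996, 0.094, -0.0]
contact_force: [1.2, -0.8, -3.2]
gripper_width: 0.1
grasp_force: 58.9
```

>>> jog_arm(motion="0 -0.012 -0.028 0 0 0 0; 0 -0.018 -0.042 0.01 0 0 0; 0 -0.019 -0.044 0.04 0 0 0; 0 -0.019 -0.044 0.08 0 0 0; 0 -0.019 -0.044 0.11 0 0 0")

```text
time: 21.08
tool_pos: [0.4884, 0.0891, 0.1406]
tool_rot: [-0.0, 0.996, 0.093, -0.001]
contact_force: [-0.1, -0.1, -3.7]
gripper_width: 0.106
grasp_force: 58.9
```

Run:
```python
from h import *
for c in("scene","side"):
  f=grab_frame(c)
  for t in("basket_grip","basket","tray"):
    print(c,t,[(np.round(d["at"],3).tolist(),round(d["p"],2)) for d in place_of(c,t)[:2]])
print(rel([.4885,.09,.084],100.7),state()["tool_pos"])
```

```text
scene basket_grip [([0.489, 0.09, 0.155], 0.77)]
scene basket [([0.489, 0.09, 0.064], 0.96)]
scene tray [([0.489, 0.092, -0.003], 0.96)]
side basket_grip [([0.488, 0.089, 0.16], 0.87)]
side basket [([0.494, 0.092, 0.061], 0.9), ([0.427, -0.262, 0.002], 0.54)]
side tray [([0.492, 0.093, -0.002], 0.56)]
[array([-0.0028, -0.0013,  0.1206]), array([ 0.0002, -0.0012,  0.0001])] [0.48990403 0.08961121 0.14428275]
```

>>> jog_arm(motion="0 0 0 0.04 0 0 0; 0 0 0 0.075 0 0 0; 0 0 0 0.1 0 0 0; 0 0 0 0.11 0 0 0; 0 0 0 0.115 0 0 0")

```text
time: 22.1
tool_pos: [0.4893, 0.0897, 0.0857]
tool_rot: [-0.0, 0.996, 0.093, 0.0]
contact_force: [-0.0, -0.1, -2.8]
gripper_width: 0.094
grasp_force: 58.9
```

>>> jog_arm(motion="0 0 0 0.001 0 0 0; 0 0 0 0.002 0 0 0; 0 0 0 0.003 0 0 0; 0 0 0 0.004 0 0 0; 0 0 0 0.004 0 0 0")

```text
time: 22.72
tool_pos: [0.4892, 0.0897, 0.0838]
tool_rot: [-0.0, 0.996, 0.093, 0.0]
contact_force: [0.8, -0.4, -3.1]
gripper_width: 0.099
grasp_force: 58.9
```

>>> jog_arm(motion="0 0 0 0.001 0 0 0; 0 0 0 0.002 0 0 0; 0 0 0 0.003 0 0 0; 0 0 0 0.004 0 0 0; 0 0 0 0.004 0 0 0")

```text
time: 23.35
tool_pos: [0.4896, 0.0895, 0.0826]
tool_rot: [0.0, 0.996, 0.093, 0.0]
contact_force: [-2.1, -2.2, 3.5]
gripper_width: 0.102
grasp_force: 59.8
```

Contact. Release, pause, then rise straight up.

>>> jog_arm(motion="15 0 0 0 0 0 0; 25 0 0 0 0 0 0; 40 0 0 0 0 0 0; 45 0 0 0 0 0 0; 45 0 0 0 0 0 0")

```text
time: 23.98
tool_pos: [0.4892, 0.0897, 0.0817]
tool_rot: [-0.0, 0.996, 0.093, -0.0]
contact_force: [-0.8, 0.1, 0.1]
gripper_width: 0.449
grasp_force: 0.0
```

>>> jog_arm(motion="45 0 0 -0.03 0 0 0; 45 0 0 -0.1 0 0 0; 45 0 0 -0.2 0 0 0; 45 0 0 -0.28 0 0 0; 45 0 0 -0.3 0 0 0")

```text
time: 24.6
tool_pos: [0.491, 0.0898, 0.2368]
tool_rot: [0.0, 0.996, 0.093, 0.004]
contact_force: [0.2, 0.1, 0.3]
gripper_width: 0.453
grasp_force: 0.0
```

Run:
```python
from h import *
ims=[]
for c in("scene","side","wrist"):
  f=grab_frame(c);ims.append(f["color"][:,:,::-1])
  for t in("basket_grip","basket","tray","bolt","cap","mat","oiler","screw_box","black_tape","bar_pin"):
    print(c,t,[(np.round(d["at"],3).tolist(),round(d["p"],2)) for d in place_of(c,t)[:1]])
cv2.imwrite("pics/d.png",np.hstack([cv2.resize(ims[0][120:330,150:430],(400,300)),cv2.resize(ims[2],(400,300))]))
```

```text
scene basket_grip [([0.488, 0.09, 0.099], 0.82)]
scene basket [([0.494, 0.092, 0.006], 0.92)]
scene tray [([0.492, 0.087, -0.003], 0.62)]
scene bolt [([0.643, -0.05, 0.155], 0.34)]
scene cap [([0.437, -0.081, 0.003], 0.79)]
scene mat [([0.434, -0.078, 0.001], 0.71)]
scene oiler [([0.551, 0.227, -0.0], 0.75)]
scene screw_box [([0.43, -0.265, 0.001], 0.88)]
scene black_tape [([0.733, -0.036, -0.002], 0.61)]
scene bar_pin [([0.578, -0.039, 0.072], 0.69)]
side basket_grip [([0.49, 0.09, 0.101], 0.74)]
side basket [([0.494, 0.089, 0.006], 0.8)]
side tray []
side bolt []
side cap [([0.442, -0.08, 0.003], 0.55)]
side mat []
side oiler [([0.73, -0.031, -0.002], 0.16)]
side screw_box []
side black_tape [([0.732, -0.033, -0.003], 0.78)]
side bar_pin [([0.678, 0.082, 0.187], 0.77)]
wrist basket_grip [([0.491, 0.09, 0.095], 0.88)]
wrist basket [([0.49, 0.085, 0.005], 0.7)]
wrist tray []
wrist bolt []
wrist cap [([0.436, -0.078, 0.002], 0.86)]
wrist mat []
wrist oiler [([0.552, 0.231, 0.001], 0.88)]
wrist screw_box [([0.428, -0.264, 0.003], 0.67)]
wrist black_tape [([0.738, -0.028, 0.0], 0.66)]
wrist bar_pin []
```

View pics/d.png

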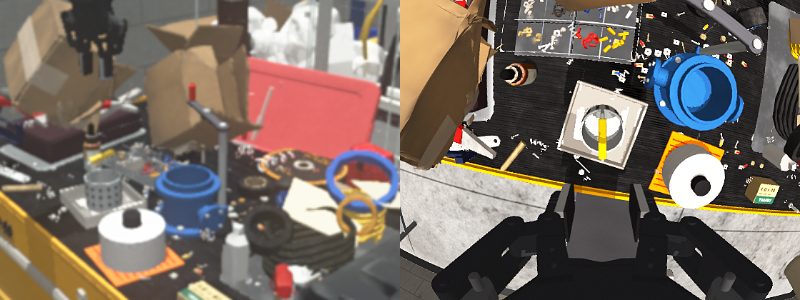

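The basket stands upright in the tray (right crop 603,125) and the cap is knob up on the mat (695,175). The strainer is empty, the bystanders are where they were, and the gripper touches nothing.

```bash
python3 -c "from plant import *;print(job_done())"
```

```text
the job is handed in; nothing more can be done
None
```

Job handed in: clamp bar swung about a quarter turn clear, cap set knob up mid-mat, basket set down upright mid-tray, bystanders undisturbed; I kept the basket level throughout but never saw the bolt itself in any picture.

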